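Uncover the valve tester and hold its flap at the balance point

ROBOT

A 6-joint arm with a two-finger parallel gripper is mounted at the origin on a cart in front of the work surface, level with it; the furniture and walls round the work are solid. World frame = base frame: x ahead of the robot, y to its left, z up, the work surface at z = 0. Lengths are in m, angles in rad, forces in N, time in s.
With the tool pointing down it reaches from about 0.4 to 0.825 m from the base axis. Payload 7 kg.
Tool frame: the origin (TCP) lies between the finger pads; the fingertips stand 17 mm ahead of it and the grasp point (between the pads) lies 2 mm behind it; z points along the fingers, y is the line along which they close (so a half turn about z gives the same grasp; the last joint's range is limited). The gripper opens to 88 mm and grips with 3 to 60 N. Pads are 19 mm wide; open, the fingers measure 130 mm over their backs; the gripper's body (78 mm by 193 mm) begins 47 mm behind the grasp point.
Start: joints at [-0.956, 0.359, 0.012, 0, -1.224, -0.288], TCP at [0.217, -0.639, 0.221] pointing down, gripper open.
Joint ranges: [-3.07, 3.07], [-1.43, 2.12], [-1.02, 1.25], [-3.03, 1.67], [-3.05, -0], [-3.03, 3.03]. Speed limits (rad/s): [2.39, 2.39, 3.01, 3.14, 3.14, 3.14].

INTERFACE

Orientations are given as a unit quaternion [x, y, z, w].
In Python, from cell import arm gives the robot as it stands.
- The arm moves only by the tool send_rows, never from a script. Its arguments are lists of equal length, an entry for each row: "translation": the shift along the tool's x, y, z in cm, a list of three; "yaw": the turn about the tool's z in degrees. In form: {"translation": [[tx, ty, tz], ...], "yaw": [yaw, ...]}. A call has exactly 8 rows; each row shifts and turns the commanded pose from where the row before left it, along the tool's axes as they then stand; what a row does not reach is not made up. A row lasts 1/10 s, in which the tool goes at most 50 mm and 8.59 degrees, less where a joint would pass 70% of its speed; a pose out of reach is approached as far as the arm can. A call with a gripper value outside its range is refused whole. "fingers" is the opening, from 0 (shut) to 1 (fully open), set as the call begins (left out, the last holds). The fingers move at their own pace and stop on an object; "squeeze" is the grip in N (left out, the last holds). Time passes only in rows, so rows that do not move let the fingers close, or fill a call up. It gives the time, the measured TCP pose, the force, the opening and the grip force at its end, in the units of the state.
- arm.state(): the state, without advancing time (a new reading comes with each control period).
- arm.camera(name): name is "side" or "top"; returns (picture, depth): 400x640x3 uint8, red, green, blue; 400x640 float32, m along the optical axis (not along the pixel's ray), 0 where there is no reading.
- arm.camera_info(name): a dict with "K" (3x3 intrinsics, pixels), "dist" ([k1, k2, p1, p2, k3] as OpenCV has them; the pictures are not rectified), "pose" (4x4, takes a point from camera to world coordinates). Camera axes: x right, y down, z forward; pixel columns grow to the right and rows downward; lengths in m; the calibration is good to about 2 mm. A picture is of the moment at which its call begins. camera_info takes no time and is no camera call.
- arm.hand_in(): hands the job in; it is judged then, once.
Trained networks look in the newest picture that a camera, given by its name, has taken for a name from the list of things; names that differ only in an ending like _2 or _b are one class to them, and where a whole thing is asked for, a point or a joint stands for the part that bears it (a point fixed in the world has none). Each returns a list of dicts, best first, with "confidence" (0 to 1); they miss things now and then, are a little off and sometimes report something else, mostly with a low value. They report only what shows in the picture. A call takes as long as a camera call.
- arm.cut_out(query, camera): "region" (400x640 bool, what is visible of it) and "rect" ([left, top, right, bottom] in pixels, round what is visible of it).
The state is a dict: "clock": time; "joint_pos": joint angles; "qd": joint speeds; "joint_efforts": joint torques, N m; "ee_pos": TCP position; "tool_rot": TCP orientation; "wrist_force": force on the tool from outside, world axes, zero at the start; "wrist_torque": the same for the moment, N m; "grip_width": opening from 0.0 (shut) to 1.0 (fully open); "gripper_force": force on a finger pad.
Only numpy, scipy, OpenCV 4.12 (cv2) and the standard library are available. Lean on these libraries where they do the work, as an engineer would, in place of code of your own. Each camera call takes 0.05 s, during which the arm holds its last target. There are 200 camera calls.

TASK

Lift the blue dust hood off the valve test block and set it down, upright and without dropping it, in the middle of the green mat. Then take the test block's hinged steel flap by its red grip, swing it up until it stands straight upright at its balance point over the hinge, without letting it tip over the back, and finish while still holding it there with the gripper: do not let go. Leave the other things on the bench where they are.

Things in the scene. Friction and masses are not known exactly. Their poses are not given: they have to be found in the camera images.
- tester: Valve test block, fixed to the bench: grey base plate 204 x 112 x 10 mm, steel lip round it (15 mm high), aluminium seat 62 mm across (top at 60 mm); hinge ears (76 mm high) and a rubber back stop (79 mm) at its +x end. Origin: centre of the plate's underside, on the bench. x runs from the flap's red grip to the hinge (away from the robot at yaw 0), y along the hinge pin, z up. Place and yaw vary.
- flap_hinge (a point): Middle of the flap's hinge pin: 60 mm along the block's x from its origin, 64 mm above the bench; same axes as the block. The pin runs along the block's y.
- flap (a joint): Angle of the steel flap, rad: 0 = closed, level on the seat, red grip to the block's -x side (its start); grows as the grip is lifted; 1.571 = upright, the balance point (flap is symmetric, weight straight over the pin); beyond it falls back to a stop at 2.4. Nearly frictionless: let go, it falls. 0.3 kg: disc 68 mm across, 8 thick, centred 43 mm from the pin; then neck and grip.
- flap_lug (a point): Centre of the flap's red grip: round bar 16 mm thick, 24 mm long, parallel to the hinge pin, 120 mm from it; the neck to the disc is 12 mm wide and 35 mm long. Pinched from above across its end faces (24 mm, along the pin) it pivots between the pads. 64 mm above the bench when closed (54 mm free below), 184 mm upright. Axes turn with the flap; equal to the block's when closed.
- hood: Loose blue dust hood, 180 x 92 x 85 mm (x, y, z), hollow, open below, walls 3 mm, 0.13 to 0.25 kg, with a pull bar on top; total height 121 mm. It starts over the test block, standing on the base plate (10 mm above the bench) inside the lip, covering the flap; lift it straight up at least 90 mm to clear. Origin: centre of its open underside; x along its length, z up.
- hood_grip (a point): Centre of the hood's pull bar, 112 mm above the hood's underside: bar 96 mm long along the hood's x, 14 mm wide along y, 18 mm high, 18 mm free below it between two posts.
- mat: Green mat fixed on the bench to the right of the test block, 220 x 190 x 3 mm (x, y, z). Origin: centre of its underside.
- tape_roll: Roll of black tape, 64 mm across, 19 mm high; origin at the centre of its underside. Bystander.
- gear: Steel planet gear, 60 mm across, 20 mm high; origin at the centre of its underside. Bystander.
- race: Steel bearing race ring, 72 mm across, 18 mm high; origin at the centre of its underside. Bystander.
- wrench: Small combination wrench, 162 mm long, 7 mm thick, lying flat; origin at the centre of its underside. Bystander.

How it is judged:
By the outcome, as a careful person would: the job done as asked, in the order asked, and still so for the second after the job is handed in, while the arm keeps its last pose, push and grip.
It also fails if it takes over 58 s, if anything falls off the work surface, if the arm or the gripper's body presses on something with over 40 N, if the wrist force passes 120 N, or if a joint passes its speed limit or range.

## Working session

There is one attempt and no reset: what is moved stays moved. The work goes in short steps, Python scripts to look and compute and a tool call to move; the robot and the scene stay as the last step left them, time stands still between calls to the robot, and variables do not carry over. Pictures are saved under pics/ and viewed, at most 10 in all, crops included, and the job is handed in when it is done.

Besides the shell and the picture viewer there is one more tool, called by a JSON object that holds its "fn" and its "kwargs", one argument or row to a line. send_rows: Moves the arm, as the interface text tells. Its arguments: {"type":"object","properties":{"translation":{"type":"array","items":{"type":"array","items":{"type":"number"}}},"yaw":{"type":"array","items":{"type":"number"}},"fingers":{"type":"number"},"squeeze":{"type":"number"}},"required":["translation","yaw"]}

```bash
mkdir -p pics
cat > h.py <<'E'
from cell import arm
import numpy as np, cv2
from scipy.spatial.transform import Rotation as R
def pts(cam, depth, mask=None):
    i=arm.camera_info(cam); K=np.array(i["K"]);d=np.array(i["dist"]);P=np.array(i["pose"])
    m=depth>0
    if mask is not None: m&=mask
    v,u=np.nonzero(m); z=depth[m]
    n=cv2.undistortPoints(np.stack([u,v],1).astype(np.float64)[:,None],K,d)[:,0]
    c=np.c_[n*z[:,None],z]
    return c@P[:3,:3].T+P[:3,3], np.stack([u,v],1)
def st():
    s=arm.state(); print("t",s["clock"],"p",np.round(s["ee_pos"],4),"q",np.round(s["tool_rot"],4),"yaw x-axis",np.round(R.from_quat(s["tool_rot"]).as_matrix(),3).tolist(),"w",s["grip_width"],"gf",s["gripper_force"],"F",np.round(s["wrist_force"],1)); print("j",np.round(s["joint_pos"],3)); return s
E
python3 - <<'E'
from h import *
st()
for c in ["top","side"]:
    im,d=arm.camera(c); cv2.imwrite(f"pics/{c}0.png",im[:,:,::-1])
    print(c,np.round(arm.camera_info(c)["pose"],3).tolist())
    for q in ["hood","hood_grip","mat","tester","tape_roll","gear","race","wrench"]:
        r=arm.cut_out(q,c)
        for o in r[:1]:
            p,_=pts(c,d,o["region"])
            print(q,round(o["confidence"],2),o["rect"],len(p),np.round(np.median(p,0),3),np.round(np.percentile(p,[1,99],axis=0),3).tolist())
E
```

```text
t 0.0 p [ 0.2165 -0.6388  0.2198] q [-1.626e-01  9.867e-01  8.000e-04 -2.000e-04] yaw x-axis [[-0.947, -0.321, -0.001], [-0.321, 0.947, 0.002], [0.0, 0.002, -1.0]] w 0.9987723454458917 gf 0.0 F [0.6 0.7 0.1]
j [-0.956  0.359  0.011 -0.    -1.224 -0.288]
top [[-0.022, -0.991, 0.136, 0.412], [-0.999, 0.017, -0.037, -0.073], [0.034, -0.136, -0.99, 0.942], [0.0, 0.0, 0.0, 1.0]]
hood 0.65 [263.6, 172.7, 318.1, 257.0] 3427 [ 0.506 -0.04   0.095] [[0.419, -0.095, 0.009], [0.601, 0.016, 0.133]]
hood_grip 0.55 [261.3, 171.5, 318.7, 256.9] 3315 [ 0.506 -0.04   0.095] [[0.419, -0.093, 0.092], [0.598, 0.016, 0.133]]
mat 0.85 [336.1, 173.1, 420.0, 262.5] 6704 [ 0.501 -0.252  0.003] [[0.396, -0.346, -0.001], [0.611, -0.159, 0.007]]
tester 0.98 [274.4, 172.5, 324.5, 263.4] 406 [ 0.421 -0.078  0.012] [[0.401, -0.109, -0.001], [0.613, -0.006, 0.019]]
tape_roll 0.75 [258.7, 112.3, 287.9, 134.8] 439 [ 0.738 -0.001  0.019] [[0.708, -0.031, 0.001], [0.769, 0.029, 0.022]]
gear 0.61 [223.8, 271.4, 249.0, 299.8] 448 [0.349 0.091 0.018] [[0.321, 0.064, -0.001], [0.375, 0.121, 0.022]]
race 0.76 [318.3, 118.0,
[... 310 characters left out ...]
, 0.0, 0.0, 1.0]]
hood 0.56 [311.6, 178.0, 378.8, 262.9] 3889 [ 0.554 -0.02   0.093] [[0.303, -0.154, 0.0], [0.606, 0.023, 0.131]]
hood_grip 0.75 [310.8, 178.6, 381.2, 263.5] 3766 [ 0.555 -0.019  0.094] [[0.418, -0.089, 0.011], [0.606, 0.023, 0.131]]
tester 0.66 [303.2, 212.6, 380.1, 267.1] 692 [0.597 0.003 0.011] [[0.403, -0.089, -0.001], [0.617, 0.032, 0.018]]
tape_roll 0.92 [278.8, 286.3, 313.6, 317.1] 753 [0.743 0.004 0.017] [[0.71, -0.029, -0.0], [0.773, 0.033, 0.02]]
gear 0.85 [412.5, 211.4, 440.6, 226.0] 386 [0.359 0.095 0.017] [[0.322, 0.067, 0.001], [0.378, 0.122, 0.021]]
race 0.85 [231.3, 249.2, 265.7, 278.7] 479 [ 0.728 -0.137  0.013] [[0.691, -0.174, -0.0], [0.762, -0.105, 0.02]]
```

Run:
```python
from h import *
im,d=arm.camera("top"); p,uv=pts("top",d)
def rect(m,n):
    q=p[m]; r=cv2.minAreaRect((q[:,:2]*1000).astype(np.float32)); print(n,m.sum(),np.round(r[0],1),np.round(r[1],1),round(r[2],1),np.round(q.mean(0),4), "zmed",np.median(q[:,2]))
box=(abs(p[:,0]-.51)<.12)&(abs(p[:,1]+.04)<.09)
rect(box&(p[:,2]>.085),"hood top")
rect(box&(p[:,2]>.120),"bar")
g=im[uv[:,1],uv[:,0]].astype(int)
m=(g[:,1]>g[:,0]+25)&(g[:,1]>g[:,2]+15)&(abs(p[:,0]-.5)<.14)&(abs(p[:,1]+.25)<.13)
rect(m,"mat")
far=p[:,2]>.15; print("high things",far.sum(), np.percentile(p[far],[0,5,50,95,100],axis=0).round(2).tolist() if far.any() else "")
t=im[:,:,::-1]; s=cv2.imread("pics/side0.png")
cv2.imwrite("pics/both.png",cv2.resize(np.vstack([t,s]),(480,600)))
```

```text
hood top 3327 [509.4 -38.9] [180.6  92. ] 10.8 [ 0.5074 -0.0392  0.0983] zmed 0.0954347684090523
bar 287 [509.4 -38.9] [95.1 13.9] 10.9 [ 0.5087 -0.0391  0.1305] zmed 0.1306070426920528
mat 6753 [ 504.4 -253.2] [221.4 192.7] 1.6 [ 0.5022 -0.252   0.0033] zmed 0.003354265153955982
high things 25711 [[0.15, -0.69, 0.15], [0.19, -0.55, 0.16], [0.54, 0.45, 0.24], [0.87, 0.45, 0.33], [0.99, 0.51, 0.42]]
```

View pics/both.png

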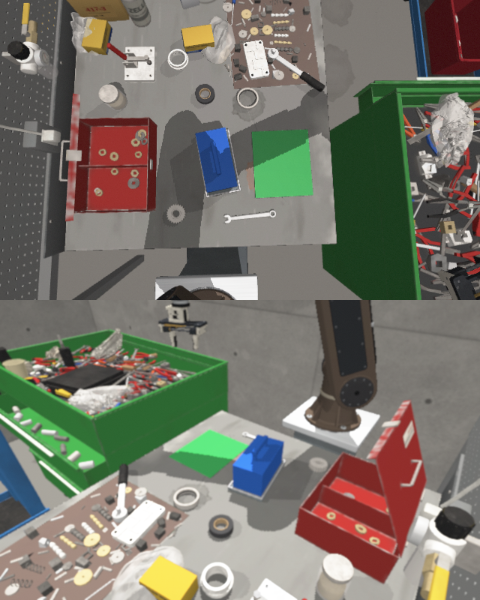

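The montage shows the blue hood on its block at about (215,160), with the mat to its right at (283,163). The green bin is at the right of the bench. The hood is at (0.509, -0.039) with yaw 10.8°, and the mat is at (0.504, -0.253). I'll check the bin height along the travel line before moving.

```bash
cat >> h.py <<'E'
def to(x,y,z,ydir=None):
    s=arm.state(); M=R.from_quat(s["tool_rot"]).as_matrix(); d=M.T@(np.array([x,y,z])-s["ee_pos"])
    print("go tool cm",np.round(d*100,2)); a=np.degrees(np.arctan2(M[1,1],M[0,1]))
    if ydir is not None: print("yaw",round(((a-ydir)+90)%180-90,2),"now",round(a,2))
E
python3 - <<'E'
from h import *
for c in ["top","side"]:
    im,d=arm.camera(c); p,_=pts(c,d)
    m=(p[:,0]>.1)&(p[:,0]<.9)&(p[:,1]<-.36)&(p[:,1]>-.6)&(p[:,2]<.6)
    for y in np.arange(-.6,-.36,.04):
        k=m&(abs(p[:,1]-y-.02)<.02); print(c,round(y,2),k.sum(), [round(float(np.percentile(p[k&(abs(p[:,0]-x-.05)<.05)][:,2],99)),2) if (k&(abs(p[:,0]-x-.05)<.05)).sum()>5 else None for x in np.arange(.1,.7,.1)])
to(.5094,-.0389,.25,100.8)
E
```

```text
top -0.6 3706 [0.34, 0.34, 0.11, 0.11, 0.11, 0.11]
top -0.56 846 [0.34, 0.34, None, None, None, None]
top -0.52 0 [None, None, None, None, None, None]
top -0.48 0 [None, None, None, None, None, None]
top -0.44 1988 [None, 0.0, 0.0, 0.0, 0.0, 0.0]
top -0.4 4013 [None, 0.0, 0.0, 0.0, 0.0, 0.0]
side -0.6 2956 [0.33, 0.4, 0.11, 0.11, 0.11, 0.11]
side -0.56 213 [0.33, 0.34, None, None, None, None]
side -0.52 0 [None, None, None, None, None, None]
side -0.48 0 [None, None, None, None, None, None]
side -0.44 854 [None, 0.0, 0.0, 0.0, 0.0, 0.0]
side -0.4 2160 [None, 0.0, 0.0, 0.0, 0.0, 0.0]
go tool cm [-47.    47.46  -2.92]
yaw 7.92 now 108.72
```

{"fn": "send_rows", "kwargs": {
  "translation": [
    [-2, 2, -1],
    [-2.9, 2.9, -1],
    [-2.9, 2.9, -1],
    [-2.9, 2.9, 0],
    [-2.9, 2.9, 0],
    [-2.9, 2.9, 0],
    [-2.9, 2.9, 0],
    [-2.9, 2.9, 0]
  ],
  "yaw": [0, 0, 0, 0, 0, 0, 0, 0],
  "fingers": 1
}}

```text
clock: 1.85
ee_pos: [0.3567, -0.355, 0.2511]
tool_rot: [-0.163, 0.987, -0.0, 0.0]
wrist_force: [0.8, 0.1, -0.7]
grip_width: 0.999
gripper_force: 0.0
```

{"fn": "send_rows", "kwargs": {
  "translation": [
    [-2.9, 2.9, 0],
    [-2.9, 2.9, 0],
    [-2.9, 2.9, 0],
    [-2.9, 2.9, 0],
    [-2.9, 2.9, 0],
    [-2.9, 2.9, 0],
    [-2.9, 2.9, 0],
    [-2.9, 2.9, 0]
  ],
  "yaw": [0, 0, 0, 0, 0, 0, 0, 0]
}}

```text
clock: 2.65
ee_pos: [0.502, -0.0606, 0.2512]
tool_rot: [-0.163, 0.987, 0.0, 0.0]
wrist_force: [0.3, -0.1, 0.2]
grip_width: 1.002
gripper_force: 0.0
```

Run:
```python
from h import *
st(); to(.5094,-.0389,.120,100.8)
```

```text
t 2.65 p [ 0.502  -0.0606  0.2512] q [-1.628e-01  9.867e-01  0.000e+00  5.000e-04] yaw x-axis [[-0.947, -0.321, 0.001], [-0.321, 0.947, 0.0], [-0.001, -0.0, -1.0]] w 1.0019753089694847 gf 0.0 F [ 0.3 -0.1  0.2]
j [ 0.269  0.057 -0.306  0.    -1.207 -1.513]
go tool cm [-1.38  1.81 13.12]
yaw 7.94 now 108.74
```

{"fn": "send_rows", "kwargs": {
  "translation": [
    [-1.4, 1.8, 0],
    [0, 0, 2],
    [0, 0, 2.5],
    [0, 0, 2.5],
    [0, 0, 2.5],
    [0, 0, 0],
    [0, 0, 0],
    [0, 0, 0]
  ],
  "yaw": [0, 7.9, 0, 0, 0, 0, 0, 0]
}}

```text
clock: 3.45
ee_pos: [0.51, -0.0406, 0.1573]
tool_rot: [-0.094, 0.996, 0.0, 0.001]
wrist_force: [-0.2, 1.6, 0.6]
grip_width: 1.001
gripper_force: 0.0
```

Run:
```python
from h import *
st(); to(.5094,-.0389,.120,100.8)
```

```text
t 3.45 p [ 0.51   -0.0406  0.1573] q [-0.0944  0.9955  0.      0.0011] yaw x-axis [[-0.982, -0.188, 0.002], [-0.188, 0.982, 0.0], [-0.002, -0.0, -1.0]] w 1.000572574587576 gf 0.0 F [-0.2  1.6  0.6]
j [ 3.050e-01  1.420e-01 -4.360e-01  1.000e-03 -9.910e-01 -1.687e+00]
go tool cm [0.04 0.18 3.73]
yaw 0.04 now 100.84
```

{"fn": "send_rows", "kwargs": {
  "translation": [
    [0, 0.2, 1.5],
    [0, 0, 1.5],
    [0, 0, 0.7],
    [0, 0, 0],
    [0, 0, 0],
    [0, 0, 0],
    [0, 0, 0],
    [0, 0, 0]
  ],
  "yaw": [0, 0, 0, 0, 0, 0, 0, 0]
}}

```text
clock: 4.25
ee_pos: [0.5089, -0.0387, 0.1192]
tool_rot: [-0.094, 0.996, 0.0, 0.0]
wrist_force: [0.4, -0.0, -0.1]
grip_width: 1.003
gripper_force: 0.0
```

{"fn": "send_rows", "kwargs": {
  "translation": [
    [0, 0, 0],
    [0, 0, 0],
    [0, 0, 0],
    [0, 0, 0],
    [0, 0, 0],
    [0, 0, 0],
    [0, 0, 0],
    [0, 0, 0]
  ],
  "yaw": [0, 0, 0, 0, 0, 0, 0, 0],
  "fingers": 0,
  "squeeze": 25
}}

```text
clock: 5.05
ee_pos: [0.5086, -0.0388, 0.1188]
tool_rot: [-0.094, 0.996, 0.0, -0.0]
wrist_force: [0.5, -0.2, -0.4]
grip_width: 0.336
gripper_force: 0.0
```

{"fn": "send_rows", "kwargs": {
  "translation": [
    [0, 0, 0],
    [0, 0, 0],
    [0, 0, 0],
    [0, 0, 0],
    [0, 0, 0],
    [0, 0, 0],
    [0, 0, -0.3],
    [0, 0, -0.7]
  ],
  "yaw": [0, 0, 0, 0, 0, 0, 0, 0]
}}

```text
clock: 5.85
ee_pos: [0.508, -0.0389, 0.1285]
tool_rot: [-0.094, 0.996, -0.0, -0.001]
wrist_force: [-0.4, 0.0, -1.4]
grip_width: 0.155
gripper_force: 25.0
```

{"fn": "send_rows", "kwargs": {
  "translation": [
    [0, 0, -1.2],
    [0, 0, -1.6],
    [0, 0, -1.6],
    [0, 0, -1.6],
    [0, 0, -1.6],
    [0, 0, -1.6],
    [0, 0, -1.6],
    [0, 0, -1]
  ],
  "yaw": [0, 0, 0, 0, 0, 0, 0, 0]
}}

```text
clock: 6.65
ee_pos: [0.5091, -0.0388, 0.2491]
tool_rot: [-0.094, 0.996, 0.0, 0.001]
wrist_force: [0.4, -0.0, -1.2]
grip_width: 0.153
gripper_force: 25.0
```

Run:
```python
from h import *
st(); to(.504,-.253,.24,91.6)
im,d=arm.camera("side"); cv2.imwrite("pics/side1.png",im[120:360,180:500,::-1])
p,_=pts("side",d)
```

```text
t 6.65 p [ 0.5091 -0.0388  0.2491] q [-9.440e-02  9.955e-01  1.000e-04  1.200e-03] yaw x-axis [[-0.982, -0.188, 0.002], [-0.188, 0.982, 0.0], [-0.002, -0.0, -1.0]] w 0.15315478600074448 gf 24.99894618988037 F [ 0.4 -0.  -1.2]
j [ 0.309  0.065 -0.301  0.    -1.202 -1.691]
go tool cm [  4.53 -20.94   0.9 ]
yaw 9.23 now 100.83
```

View pics/side1.png

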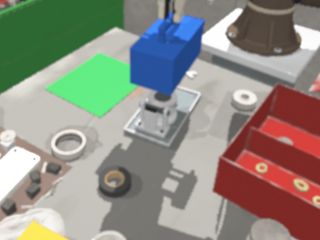

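The side view shows the hood lifted clear at (165,50), with the block and flap uncovered below at (160,110). Next I'll carry it to the mat.

{"fn": "send_rows", "kwargs": {
  "translation": [
    [0.3, -1.2, 0],
    [0.5, -2.5, 0],
    [0.7, -3.2, 0],
    [0.7, -3.3, 0],
    [0.7, -3.3, 0],
    [0.7, -3.2, 0],
    [0.6, -2.7, 0],
    [0.3, -1.5, 0]
  ],
  "yaw": [0, 0, 0, 0, 0, 0, 0, 0]
}}

```text
clock: 7.5
ee_pos: [0.5026, -0.2548, 0.2457]
tool_rot: [-0.093, 0.996, 0.0, -0.001]
wrist_force: [0.2, 0.3, -1.2]
grip_width: 0.155
gripper_force: 25.0
```

{"fn": "send_rows", "kwargs": {
  "translation": [
    [0, 0, 0.5],
    [0, 0, 1],
    [0, 0, 1.7],
    [0, 0, 1.8],
    [0, 0, 1.8],
    [0, 0, 1.8],
    [0, 0, 1.5],
    [0, 0, 0.9]
  ],
  "yaw": [2, 3, 3, 1.2, 0, 0, 0, 0]
}}

```text
clock: 8.3
ee_pos: [0.5026, -0.2523, 0.135]
tool_rot: [-0.014, 1.0, 0.0, -0.001]
wrist_force: [-0.3, 0.0, -1.4]
grip_width: 0.156
gripper_force: 25.0
```

Run:
```python
from h import *
st(); to(.504,-.253,.113,91.6)
```

```text
t 8.3 p [ 0.5026 -0.2523  0.135 ] q [-1.410e-02  9.999e-01  4.000e-04 -1.200e-03] yaw x-axis [[-1.0, -0.028, -0.003], [-0.028, 1.0, 0.001], [0.002, 0.001, -1.0]] w 0.15564227361313324 gf 24.99905437231064 F [-0.3  0.  -1.4]
j [-0.118  0.249 -0.355 -0.    -0.97  -1.425]
go tool cm [-0.14 -0.07  2.2 ]
yaw 0.02 now 91.62
```

{"fn": "send_rows", "kwargs": {
  "translation": [
    [0, 0, 0.8],
    [0, 0, 0.6],
    [0, 0, 0.3],
    [0, 0, 0.2],
    [0, 0, 0.1],
    [0, 0, 0.1],
    [0, 0, 0.1],
    [0, 0, 0]
  ],
  "yaw": [0, 0, 0, 0, 0, 0, 0, 0]
}}

```text
clock: 9.1
ee_pos: [0.5037, -0.2525, 0.1148]
tool_rot: [-0.014, 1.0, 0.0, 0.0]
wrist_force: [-1.5, 0.4, -1.5]
grip_width: 0.15
gripper_force: 25.0
```

{"fn": "send_rows", "kwargs": {
  "translation": [
    [0, 0, 0.1],
    [0, 0, 0.1],
    [0, 0, 0.05],
    [0, 0, 0],
    [0, 0, 0],
    [0, 0, 0],
    [0, 0, 0],
    [0, 0, 0]
  ],
  "yaw": [0, 0, 0, 0, 0, 0, 0, 0]
}}

```text
clock: 9.9
ee_pos: [0.5037, -0.2525, 0.1123]
tool_rot: [-0.014, 1.0, -0.0, -0.0]
wrist_force: [0.5, 0.1, -2.2]
grip_width: 0.159
gripper_force: 25.0
```

{"fn": "send_rows", "kwargs": {
  "translation": [
    [0, 0, 0.05],
    [0, 0, 0.05],
    [0, 0, 0],
    [0, 0, 0],
    [0, 0, 0],
    [0, 0, 0],
    [0, 0, 0],
    [0, 0, 0]
  ],
  "yaw": [0, 0, 0, 0, 0, 0, 0, 0]
}}

```text
clock: 10.7
ee_pos: [0.5037, -0.2525, 0.1117]
tool_rot: [-0.014, 1.0, -0.0, 0.0]
wrist_force: [-1.9, 3.1, 5.9]
grip_width: 0.151
gripper_force: 25.0
```

Run:
```python
from h import *
st()
im,d=arm.camera("side"); p,uv=pts("side",d); g=im[uv[:,1],uv[:,0]].astype(int)
m=(g[:,2]>g[:,0]+60)&(g[:,2]>g[:,1]+40)&(abs(p[:,0]-.5)<.12)&(abs(p[:,1]+.25)<.08)
print(m.sum(),np.percentile(p[m],[0.2,1,99],axis=0).round(4).tolist())
t=m&(p[:,2]>.06)&(p[:,2]<.105); h,e=np.histogram(p[t][:,2],20); print(h,e.round(3))
```

```text
t 10.7 p [ 0.5037 -0.2525  0.1117] q [-1.430e-02  9.999e-01 -0.000e+00  2.000e-04] yaw x-axis [[-1.0, -0.029, 0.0], [-0.029, 1.0, -0.0], [-0.0, -0.0, -1.0]] w 0.1513446433919362 gf 25.001986026763916 F [-1.9  3.1  5.9]
j [-0.117  0.273 -0.383  0.    -0.915 -1.425]
3078 [[0.4169, -0.2935, 0.0042], [0.4212, -0.2908, 0.0073], [0.5961, -0.2022, 0.1233]]
[ 50  46  54  55  48  50  65  42  54  56  51 107 756 260  15  11   9   8
   8   8] [0.06  0.062 0.064 0.067 0.069 0.071 0.073 0.076 0.078 0.08  0.082 0.084
 0.087 0.089 0.091 0.093 0.096 0.098 0.1   0.102 0.105]
```

The hood is resting on the mat: the vertical force has reversed to +5.9 N and its top is at 0.088 m. I'll release it.

{"fn": "send_rows", "kwargs": {
  "translation": [
    [0, 0, 0],
    [0, 0, 0],
    [0, 0, 0],
    [0, 0, 0],
    [0, 0, 0],
    [0, 0, 0],
    [0, 0, -0.5],
    [0, 0, -1.5]
  ],
  "yaw": [0, 0, 0, 0, 0, 0, 0, 0],
  "fingers": 0.55
}}

```text
clock: 11.55
ee_pos: [0.5027, -0.2523, 0.1304]
tool_rot: [-0.014, 1.0, 0.0, -0.001]
wrist_force: [0.0, 0.3, -0.2]
grip_width: 0.553
gripper_force: 0.0
```

{"fn": "send_rows", "kwargs": {
  "translation": [
    [0, 0, -2],
    [0, 0, -2],
    [0, 0, -2],
    [0, 0, -2],
    [0, 0, -2],
    [0, 0, -1],
    [0, 0, 0],
    [0, 0, 0]
  ],
  "yaw": [0, 0, 0, 0, 0, 0, 0, 0]
}}

```text
clock: 12.35
ee_pos: [0.5033, -0.2523, 0.2406]
tool_rot: [-0.014, 1.0, 0.0, -0.0]
wrist_force: [-0.5, -1.4, 0.2]
grip_width: 0.549
gripper_force: 0.0
```

Run:
```python
from h import *
st()
S=[]
for c in ["top","side"]:
    im,d=arm.camera(c); p,uv=pts(c,d); g=im[uv[:,1],uv[:,0]].astype(int)
    box=(abs(p[:,0]-.51)<.15)&(abs(p[:,1]+.04)<.1)
    m=box&(g[:,0]>g[:,1]+60)&(g[:,0]>g[:,2]+60)
    q=p[m]; print(c,"red",m.sum(),q.mean(0).round(4),np.percentile(q,[2,98],axis=0).round(4).tolist())
    print(cv2.minAreaRect((q[:,:2]*1000).astype(np.float32)))
    if c=="top":
        m=box&(p[:,2]>.006)&(p[:,2]<.12); print("block",cv2.minAreaRect((p[m][:,:2]*1000).astype(np.float32)))
        m=box&(p[:,2]>.071)&(p[:,2]<.12); print("ears",m.sum(),p[m].mean(0).round(4),cv2.minAreaRect((p[m][:,:2]*1000).astype(np.float32)))
        hh=(abs(p[:,0]-.5)<.12)&(abs(p[:,1]+.25)<.09)
        for lo,hi in((.08,.095),(.115,.14)):
            k=hh&(p[:,2]>lo)&(p[:,2]<hi); print("hood",k.sum(),cv2.minAreaRect((p[k][:,:2]*1000).astype(np.float32)))
    x0,x1=(180,500);S.append(cv2.resize(im[100:340,x0:x1,::-1],(640,480) if c=="top" else (400,300)))
cv2.imwrite("pics/top2.png",S[0]);cv2.imwrite("pics/side2.png",S[1])
```

```text
t 12.35 p [ 0.5033 -0.2523  0.2406] q [-1.410e-02  9.999e-01  3.000e-04 -3.000e-04] yaw x-axis [[-1.0, -0.028, -0.001], [-0.028, 1.0, 0.001], [0.001, 0.001, -1.0]] w 0.5493415016528755 gf 0.0 F [-0.5 -1.4  0.2]
j [-0.117  0.163 -0.208 -0.    -1.201 -1.425]<stdin>:8: RuntimeWarning: Mean of empty slice.
  ret = um.true_divide(
Traceback (most recent call last):
IndexError: index -1 is out of bounds for axis 0 with size 0
```

Run:
```python
from h import *
S=[]
for c in ["top","side"]:
    im,d=arm.camera(c); p,uv=pts(c,d); np.savez(f"{c}2.npz",im=im,p=p,uv=uv)
    S.append(cv2.resize(im[120:300,200:440,::-1],(600,450)) if c=="top" else cv2.resize(im[130:310,220:460,::-1],(600,450)))
    cv2.imwrite(f"pics/{c}2.png",S[-1]); g=im[uv[:,1],uv[:,0]].astype(int)
    box=(abs(p[:,0]-.51)<.15)&(abs(p[:,1]+.04)<.1)
    m=box&(g[:,0]>g[:,1]+30)&(g[:,0]>g[:,2]+30); print(c,"red",m.sum(), p[m].mean(0) if m.any() else "")
    if m.any(): print(np.percentile(p[m],[2,98],axis=0).round(4).tolist(),cv2.minAreaRect((p[m][:,:2]*1000).astype(np.float32)))
    m=box&(p[:,2]>.006)&(p[:,2]<.12); print("block",m.sum(),cv2.minAreaRect((p[m][:,:2]*1000).astype(np.float32)))
    m=box&(p[:,2]>.071)&(p[:,2]<.1); print("ears",m.sum(),p[m].mean(0).round(4),cv2.minAreaRect((p[m][:,:2]*1000).astype(np.float32)))
    hh=(abs(p[:,0]-.5)<.12)&(abs(p[:,1]+.25)<.07)
    for lo,hi in((.08,.095),(.115,.14)):
        k=hh&(p[:,2]>lo)&(p[:,2]<hi); print("hood",k.sum(),cv2.minAreaRect((p[k][:,:2]*1000).astype(np.float32)) if k.any() else "")
```

```text
top red 18 [0.41628777 0.00350121 0.69503328]
[[0.4008, -0.0195, 0.6648], [0.518, 0.0062, 0.7011]] ((486.23358154296875, -12.159587860107422), (1.5714950561523438, 175.16612243652344), 77.46038055419922)
block 0 ((0.0, 0.0), (0.0, 0.0), 0.0)
ears 0 [nan nan nan] ((0.0, 0.0), (0.0, 0.0), 0.0)
hood 1287 ((486.2044677734375, -253.2977294921875), (143.93728637695312, 92.50984191894531), 1.5530122518539429)
hood 68 ((467.1304931640625, -253.10154724121094), (13.410930633544922, 19.64946746826172), 88.28620910644531)
side red 67 [ 0.44168773 -0.05481019  0.05908574]
[[0.3657, -0.1129, -0.0004], [0.4593, -0.037, 0.0724]] ((408.4824523925781, -74.12872314453125), (119.43513488769531, 24.867040634155273), 32.47797393798828)
block 2945 ((508.2294921875, -38.687599182128906), (208.8498077392578, 112.76313781738281), 9.737141609191895)
ears 135 [ 0.5664 -0.0276  0.0749] ((519.5493774414062, -26.791452407836914), (62.604644775390625, 146.67074584960938), 89.71247863769531)
hood 1271 ((505.0633850097656, -250.9923095703125), (182.67962646484375, 94.8801040649414), 1.438089370727539)
hood 180 ((505.7806396484375, -249.9718017578125), (94.2301025390625, 14.7735595703125), 1.260000467300415)<stdin>:11: RuntimeWarning: Mean of empty slice.
  ret = um.true_divide(
```

View pics/top2.png

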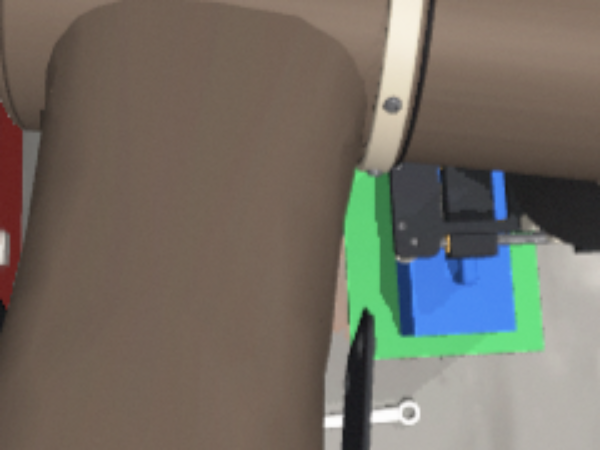

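View pics/side2.png

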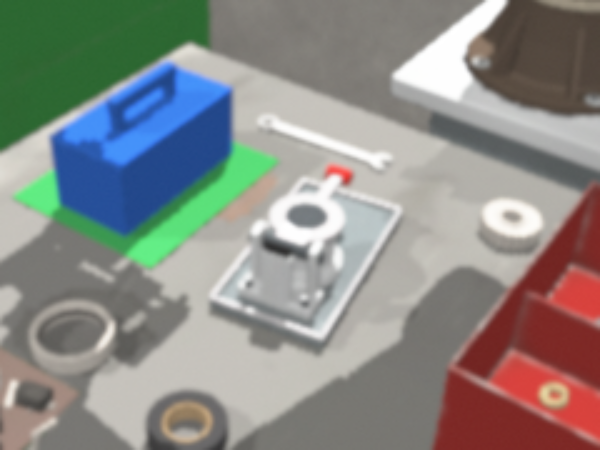

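The side view shows the hood upright in the middle of the mat at (140,150). The block's red grip is at (338,176) and its disc at (305,215). The arm hides the block from the top camera, so I'll refine the block's pose from this side image.

Run:
```python
from h import *
D=np.load("side2.npz"); im,p,uv=D["im"],D["p"],D["uv"]; g=im[uv[:,1],uv[:,0]].astype(int)
box=(abs(p[:,0]-.51)<.13)&(abs(p[:,1]+.04)<.1)
r=box&(g[:,0]>g[:,1]+30)&(g[:,0]>g[:,2]+30)&(p[:,2]>.045)
q=p[r]; print("red",r.sum(),q.mean(0).round(4),cv2.minAreaRect((q[:,:2]*1000).astype(np.float32)),np.percentile(q[:,2],[5,50,95]))
t=q[q[:,2]>.066]; print("redtop",len(t),t.mean(0).round(4))
for lo,hi in((.010,.019),(.012,.018)):
    m=box&(p[:,2]>lo)&(p[:,2]<hi); rr=cv2.minAreaRect((p[m][:,:2]*1000).astype(np.float32)); print("lip",m.sum(),rr)
# rectangle outline fit of block footprint by trimmed extents over yaw
m=box&(p[:,2]>.008)&(p[:,2]<.1); xy=p[m][:,:2]
for a in np.arange(8,13,.5):
    c,s=np.cos(np.radians(a)),np.sin(np.radians(a)); L=xy@np.array([[c,-s],[s,c]])
    lo,hi=np.percentile(L,.3,0),np.percentile(L,99.7,0); w=hi-lo; mid=(lo+hi)/2
    print(a,(w*1000).round(1),(w[0]*w[1]*1e6).round(0),np.round([mid[0]*c-mid[1]*s,mid[0]*s+mid[1]*c],4))
# disc top
m=box&(p[:,2]>.064)&(p[:,2]<.071)&~r; k=m&(np.hypot(p[:,0]-.49,p[:,1]+.042)<.05); print("disc",k.sum(),p[k].mean(0).round(4),cv2.minAreaRect((p[k][:,:2]*1000).astype(np.float32)))
```

```text
red 58 [ 0.4522 -0.0464  0.0682] ((451.23712158203125, -48.0269775390625), (18.209115982055664, 23.78893280029297), 17.431472778320312) [0.06054873 0.06937771 0.07215515]
redtop 47 [ 0.4523 -0.0477  0.0696]
lip 971 ((508.2265319824219, -38.69202423095703), (208.84461975097656, 112.73802947998047), 9.724672317504883)
lip 433 ((508.2265319824219, -38.69202423095703), (208.84461975097656, 112.73802947998047), 9.724672317504883)
8.0 [205.  114.7] 23517.0 [ 0.5092 -0.0375]
8.5 [204.7 113.4] 23208.0 [ 0.509  -0.0375]
9.0 [204.3 112.4] 22961.0 [ 0.5089 -0.0378]
9.5 [204.  111.7] 22786.0 [ 0.509 -0.038]
10.0 [203.5 111.5] 22691.0 [ 0.5091 -0.0383]
10.5 [204.  112.3] 22897.0 [ 0.5091 -0.0384]
11.0 [204.3 113.3] 23153.0 [ 0.5091 -0.0384]
11.5 [204.6 114.5] 23439.0 [ 0.5092 -0.0383]
12.0 [205.  115.8] 23739.0 [ 0.5093 -0.0384]
12.5 [205.5 116.9] 24033.0 [ 0.5094 -0.0384]
disc 340 [ 0.5112 -0.0377  0.0681] ((497.3530578613281, -48.01580047607422), (90.30694580078125, 64.56587219238281), 25.595970153808594)
```

{"fn": "send_rows", "kwargs": {
  "translation": [
    [0.6, -0.0, 0],
    [0.6, 2, 0],
    [0.6, 3.1, 0],
    [0.6, 3.2, 0],
    [0.6, 3.2, 0],
    [0.6, 3.2, 0],
    [0.6, 3.2, 0],
    [0.6, 2.6, 0]
  ],
  "yaw": [0, 0, 0, 0, 0, 0, 0, 0]
}}

```text
clock: 13.3
ee_pos: [0.4489, -0.0478, 0.241]
tool_rot: [-0.014, 1.0, 0.0, -0.0]
wrist_force: [0.5, 0.5, 0.2]
grip_width: 0.546
gripper_force: 0.0
```

{"fn": "send_rows", "kwargs": {
  "translation": [
    [0, 0, 0],
    [0, 0, 1],
    [0, 0, 2],
    [0, 0, 2],
    [0, 0, 2],
    [0, 0, 2],
    [0, 0, 1],
    [0, 0, 0]
  ],
  "yaw": [-4, -4.6, 0, 0, 0, 0, 0, 0]
}}

```text
clock: 14.1
ee_pos: [0.4487, -0.0493, 0.14]
tool_rot: [-0.089, 0.996, -0.0, -0.001]
wrist_force: [-0.3, -0.4, -0.2]
grip_width: 0.546
gripper_force: 0.0
```

Run:
```python
from h import *
st(); to(.450,-.049,.062,100.2)
```

```text
t 14.1 p [ 0.4487 -0.0493  0.14  ] q [-8.90e-02  9.96e-01 -2.00e-04 -1.50e-03] yaw x-axis [[-0.984, -0.177, -0.003], [-0.177, 0.984, -0.001], [0.003, -0.0, -1.0]] w 0.5460595349034095 gf 0.0 F [-0.3 -0.4 -0.2]
j [ 0.329  0.061 -0.575 -0.    -0.938 -1.722]
go tool cm [-0.15  0.01  7.8 ]
yaw 0.01 now 100.21
```

{"fn": "send_rows", "kwargs": {
  "translation": [
    [-0.15, 0, 1],
    [0, 0, 1.5],
    [0, 0, 1.5],
    [0, 0, 1.3],
    [0, 0, 1],
    [0, 0, 0.8],
    [0, 0, 0.4],
    [0, 0, 0.3]
  ],
  "yaw": [0, 0, 0, 0, 0, 0, 0, 0]
}}

```text
clock: 14.9
ee_pos: [0.4516, -0.0486, 0.0632]
tool_rot: [-0.089, 0.996, -0.0, 0.0]
wrist_force: [-0.5, -0.0, -0.3]
grip_width: 0.553
gripper_force: 0.0
```

Run:
```python
from h import *
st(); to(.450,-.049,.062,100.2)
im,d=arm.camera("side"); p,uv=pts("side",d)
cv2.imwrite("pics/side3.png",cv2.resize(im[160:250,300:420,::-1],(600,450)))
```

```text
t 14.9 p [ 0.4516 -0.0486  0.0632] q [-8.92e-02  9.96e-01 -0.00e+00  1.00e-04] yaw x-axis [[-0.984, -0.178, 0.0], [-0.178, 0.984, -0.0], [-0.0, -0.0, -1.0]] w 0.5533779964886645 gf 0.0 F [-0.5 -0.  -0.3]
j [ 0.329  0.17  -0.669  0.    -0.732 -1.721]
go tool cm [ 0.16 -0.01  0.12]
yaw 0.03 now 100.23
```

View pics/side3.png

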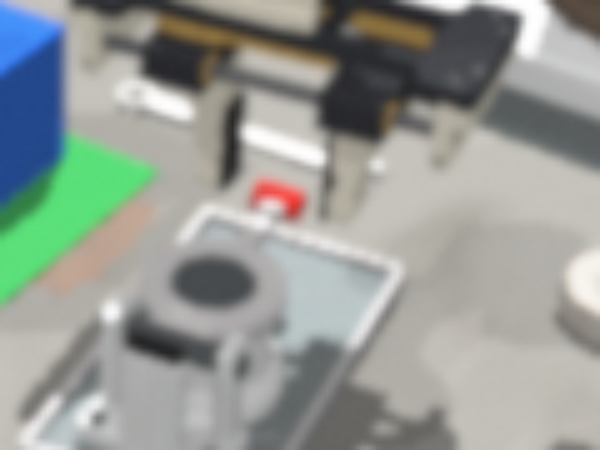

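The side view shows the red grip at (278,198), centred between the open fingers. I'll close on it now.

{"fn": "send_rows", "kwargs": {
  "translation": [
    [0.1, 0, 0.1],
    [0, 0, 0],
    [0, 0, 0],
    [0, 0, 0],
    [0, 0, 0],
    [0, 0, 0],
    [0, 0, 0],
    [0, 0, 0]
  ],
  "yaw": [0, 0, 0, 0, 0, 0, 0, 0],
  "fingers": 0,
  "squeeze": 20
}}

```text
clock: 15.75
ee_pos: [0.4507, -0.0498, 0.0626]
tool_rot: [-0.089, 0.996, -0.001, 0.0]
wrist_force: [2.7, -7.6, -1.6]
grip_width: 0.26
gripper_force: 20.0
```

Run:
```python
from h import *
st()
# arc waypoints, tool x back toward robot (= -block x): 16 steps
th=np.radians(np.r_[0,2,6,12,18,24,30,36,42,48,54,60,66,72,78,82,85,87,88.5,89.5,90]); X=-12*np.cos(th);Z=12*np.sin(th)
for a,dx,dz in zip(np.degrees(th[1:]),-np.diff(X),-np.diff(Z)): print(round(a,1),round(dx,2),round(dz,2))
```

```text
t 15.75 p [ 0.4507 -0.0498  0.0626] q [-8.94e-02  9.96e-01 -7.00e-04  1.00e-04] yaw x-axis [[-0.984, -0.178, 0.0], [-0.178, 0.984, -0.001], [-0.0, -0.001, -1.0]] w 0.2600764555421726 gf 19.999570548534393 F [ 2.7 -7.6 -1.6]
j [ 0.328  0.169 -0.672  0.002 -0.729 -1.721]
2.0 -0.01 -0.42
6.0 -0.06 -0.84
12.0 -0.2 -1.24
18.0 -0.33 -1.21
24.0 -0.45 -1.17
30.0 -0.57 -1.12
36.0 -0.68 -1.05
42.0 -0.79 -0.98
48.0 -0.89 -0.89
54.0 -0.98 -0.79
60.0 -1.05 -0.68
66.0 -1.12 -0.57
72.0 -1.17 -0.45
78.0 -1.21 -0.33
82.0 -0.82 -0.15
85.0 -0.62 -0.07
87.0 -0.42 -0.03
88.5 -0.31 -0.01
89.5 -0.21 -0.0
90.0 -0.1 -0.0
```

{"fn": "send_rows", "kwargs": {
  "translation": [
    [0, -0.1, -0.42],
    [-0.06, 0, -0.84],
    [-0.2, 0, -1.24],
    [-0.33, 0, -1.21],
    [-0.45, 0, -1.17],
    [-0.57, 0, -1.12],
    [-0.68, 0, -1.05],
    [0, 0, 0]
  ],
  "yaw": [0, 0, 0, 0, 0, 0, 0, 0]
}}

```text
clock: 16.55
ee_pos: [0.4759, -0.0454, 0.135]
tool_rot: [-0.089, 0.996, 0.0, 0.003]
wrist_force: [7.3, -3.4, -7.2]
grip_width: 0.257
gripper_force: 20.0
```

```bash
cat >> h.py <<'E'
H=np.array([.5681,-.0278,.064]); ux=np.array([np.cos(np.radians(10.2)),np.sin(np.radians(10.2)),0])
def ang():
    s=st(); M=R.from_quat(s["tool_rot"]).as_matrix(); g=s["ee_pos"]-.002*M[:,2]-H; a=-g@ux; z=g[2]
    print("radius",round(np.hypot(a,z),4),"angle",round(np.degrees(np.arctan2(z,a)),2),"to upright: tx",round(-a*100,2),"tz",round(-(.12-z)*100,2),"lat",round(float(g@np.cross([0,0,1],ux)),4), "torque",np.round(s["wrist_torque"],2))
E
python3 -c "from h import *; ang()"
```

```text
t 16.55 p [ 0.4759 -0.0454  0.135 ] q [-0.0895  0.996   0.      0.0026] yaw x-axis [[-0.984, -0.178, 0.005], [-0.178, 0.984, 0.001], [-0.005, -0.0, -1.0]] w 0.2568051892583465 gf 19.98580902814865 F [ 7.3 -3.4 -7.2]
j [ 3.190e-01  1.080e-01 -5.360e-01  1.000e-03 -9.220e-01 -1.711e+00]
radius 0.1189 angle 37.87 to upright: tx -9.38 tz -4.7 lat -0.001 torque [-1.38 -2.75  0.02]
```

{"fn": "send_rows", "kwargs": {
  "translation": [
    [-0.5, 0, -0.5],
    [-0.79, 0, -0.75],
    [-0.89, 0, -0.89],
    [-0.98, 0, -0.79],
    [-1.05, 0, -0.68],
    [-1.12, 0, -0.57],
    [-1.17, 0, -0.45],
    [0, 0, 0]
  ],
  "yaw": [0, 0, 0, 0, 0, 0, 0, 0]
}}

```text
clock: 17.35
ee_pos: [0.5388, -0.0338, 0.1801]
tool_rot: [-0.089, 0.996, -0.0, 0.001]
wrist_force: [-0.5, 0.1, -0.3]
grip_width: 0.016
gripper_force: 0.0
```

Run:
```python
from h import *
ang()
im,d=arm.camera("side"); cv2.imwrite("pics/side4.png",cv2.resize(im[120:270,280:440,::-1],(640,600)))
```

```text
t 17.35 p [ 0.5388 -0.0338  0.1801] q [-8.94e-02  9.96e-01 -1.00e-04  7.00e-04] yaw x-axis [[-0.984, -0.178, 0.002], [-0.178, 0.984, 0.0], [-0.001, -0.0, -1.0]] w 0.015508774729302977 gf 0.0 F [-0.5  0.1 -0.3]
j [ 0.301  0.168 -0.347  0.    -1.055 -1.693]
radius 0.1218 angle 75.81 to upright: tx -2.99 tz -0.19 lat -0.0007 torque [-0.03  0.03  0.05]
```

View pics/side4.png

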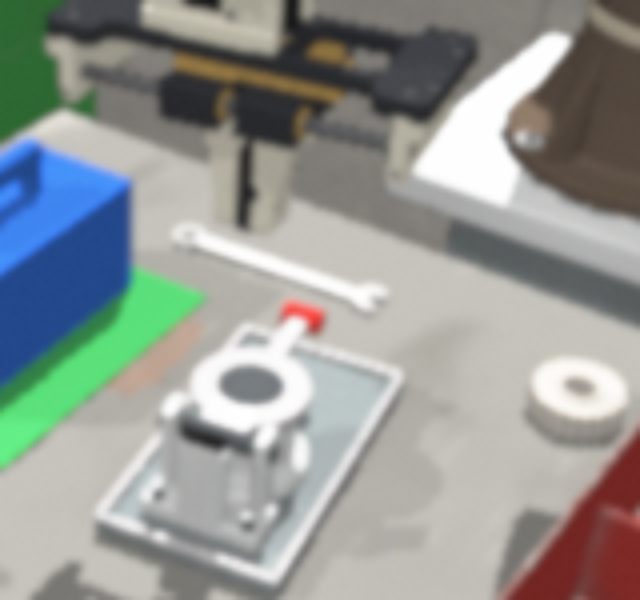

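The view shows the grip slipped out, with the flap closed again at (250,385) and the gripper empty. My commanded radius ran 1 to 2 mm large and the squeeze was only 20 N. I'll regrasp harder and swing slower, with settling rows and an eye on the force.

{"fn": "send_rows", "kwargs": {
  "translation": [
    [0.7, 0, 0],
    [1.4, 0, 0],
    [1.6, -0.1, 0],
    [1.6, 0, 0],
    [1.6, 0, 0],
    [1.4, 0, 0],
    [0.7, 0, 0],
    [0, 0, 0]
  ],
  "yaw": [0, 0, 0, 0, 0, 0, 0, 0],
  "fingers": 0.5
}}

```text
clock: 18.2
ee_pos: [0.4478, -0.0514, 0.1794]
tool_rot: [-0.089, 0.996, 0.0, 0.0]
wrist_force: [0.4, -0.6, -0.3]
grip_width: 0.501
gripper_force: 0.0
```

{"fn": "send_rows", "kwargs": {
  "translation": [
    [0, 0, 1],
    [0, 0, 2],
    [0, 0, 2],
    [0, 0, 2],
    [0, 0, 2],
    [0, 0, 1.5],
    [0, 0, 0.8],
    [0, 0, 0]
  ],
  "yaw": [0, 0, 0, 0, 0, 0, 0, 0]
}}

```text
clock: 19.0
ee_pos: [0.4481, -0.0514, 0.0646]
tool_rot: [-0.089, 0.996, -0.0, -0.001]
wrist_force: [-0.2, 0.5, -0.2]
grip_width: 0.499
gripper_force: 0.0
```

Run:
```python
from h import *
ang(); to(.4504,-.051,.062,100.2)
im,d=arm.camera("side"); p,uv=pts("side",d); g=im[uv[:,1],uv[:,0]].astype(int)
r=(abs(p[:,0]-.45)<.05)&(abs(p[:,1]+.05)<.04)&(p[:,2]>.045)&(g[:,0]>g[:,1]+30)&(g[:,0]>g[:,2]+30); q=p[r]
c=(q[:,:2]-[.45,-.049])@np.array([[ux[0],-ux[1]],[ux[1],ux[0]]])
print(r.sum(),"block-frame offsets mm x",np.percentile(c[:,0],[3,97])*1e3,"y",np.percentile(c[:,1],[3,97])*1e3)
```

```text
t 19.0 p [ 0.4481 -0.0514  0.0646] q [-8.90e-02  9.96e-01 -3.00e-04 -1.50e-03] yaw x-axis [[-0.984, -0.177, -0.003], [-0.177, 0.984, -0.001], [0.003, -0.0, -1.0]] w 0.4990598669260905 gf 0.0 F [-0.2  0.5 -0.2]
j [ 0.325  0.164 -0.671 -0.    -0.738 -1.717]
radius 0.1223 angle 1.2 to upright: tx -12.23 tz -11.74 lat -0.002 torque [-0.02 -0.02 -0.08]
go tool cm [-0.24 -0.    0.26]
yaw 0.02 now 100.22
61 block-frame offsets mm x [-5.07454484 10.69471225] y [-10.27128413  12.3395403 ]
```

{"fn": "send_rows", "kwargs": {
  "translation": [
    [-0.2, 0, 0.13],
    [-0.18, 0, 0.13],
    [0, 0, 0],
    [0, 0, 0],
    [0, 0, 0],
    [0, 0, 0],
    [0, 0, 0],
    [0, 0, 0]
  ],
  "yaw": [0, 0, 0, 0, 0, 0, 0, 0],
  "fingers": 0,
  "squeeze": 45
}}

```text
clock: 19.85
ee_pos: [0.4529, -0.0498, 0.0638]
tool_rot: [-0.089, 0.996, 0.0, 0.001]
wrist_force: [0.1, 5.6, -0.9]
grip_width: 0.224
gripper_force: 45.0
```

```bash
python3 -c "from h import *; ang()"
```

```text
t 19.85 p [ 0.4529 -0.0498  0.0638] q [-8.91e-02  9.96e-01  5.00e-04  7.00e-04] yaw x-axis [[-0.984, -0.177, 0.001], [-0.177, 0.984, 0.001], [-0.002, 0.001, -1.0]] w 0.22381169772061363 gf 45.00002324581146 F [ 0.1  5.6 -0.9]
j [ 3.240e-01  1.700e-01 -6.650e-01 -1.000e-03 -7.330e-01 -1.716e+00]
radius 0.1173 angle 0.9 to upright: tx -11.73 tz -11.82 lat -0.0013 torque [ 2.01  0.21 -0.06]
```

{"fn": "send_rows", "kwargs": {
  "translation": [
    [0, 0.08, 0],
    [0, 0, 0],
    [0, 0, 0],
    [0, 0, 0],
    [0, 0, -0.2],
    [0, 0, -0.3],
    [0, 0, 0],
    [0, 0, 0]
  ],
  "yaw": [0, 0, 0, 0, 0, 0, 0, 0]
}}

```text
clock: 20.65
ee_pos: [0.4531, -0.0496, 0.0688]
tool_rot: [-0.089, 0.996, 0.0, 0.001]
wrist_force: [4.6, 0.7, -1.5]
grip_width: 0.223
gripper_force: 45.0
```

Run:
```python
from h import *
ang()
im,d=arm.camera("side"); cv2.imwrite("pics/side5.png",cv2.resize(im[160:250,300:420,::-1],(600,450),interpolation=cv2.INTER_CUBIC))
```

```text
t 20.65 p [ 0.4531 -0.0496  0.0688] q [-8.92e-02  9.96e-01  1.00e-04  8.00e-04] yaw x-axis [[-0.984, -0.178, 0.002], [-0.178, 0.984, 0.0], [-0.002, 0.0, -1.0]] w 0.22294243409095538 gf 44.99679386615753 F [ 4.6  0.7 -1.5]
j [ 0.326  0.163 -0.66   0.    -0.746 -1.718]
radius 0.1173 angle 3.33 to upright: tx -11.71 tz -11.32 lat -0.001 torque [ 0.21 -1.99 -0.03]
```

View pics/side5.png

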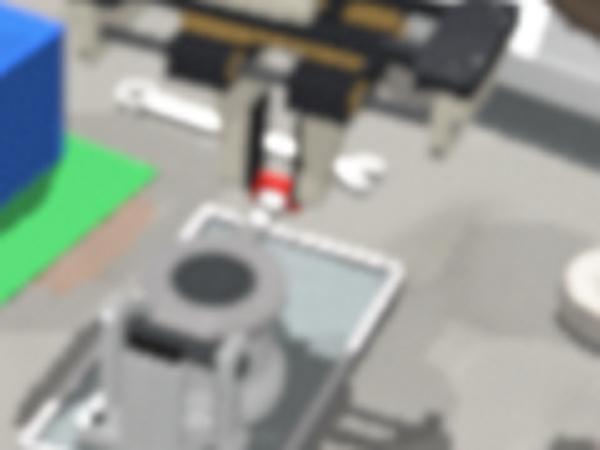

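The grip at (270,190) is held between the pads. I'll swing slowly.

{"fn": "send_rows", "kwargs": {
  "translation": [
    [-0.12, 0, -0.34],
    [-0.09, 0, -0.83],
    [-0.19, 0, -1.03],
    [-0.28, 0, -1.01],
    [-0.36, 0, -0.98],
    [-0.36, 0, -0.76],
    [-0.2, 0, -0.35],
    [-0.1, 0, -0.2]
  ],
  "yaw": [0, 0, 0, 0, 0, 0, 0, 0]
}}

```text
clock: 21.5
ee_pos: [0.4686, -0.0469, 0.1235]
tool_rot: [-0.089, 0.996, -0.0, -0.0]
wrist_force: [-1.0, 0.6, -0.4]
grip_width: 0.001
gripper_force: 0.0
```

{"fn": "send_rows", "kwargs": {
  "translation": [
    [0, 0, 0],
    [0, 0, 0],
    [0, 0, 0],
    [0, 0, 0],
    [0, 0, 0],
    [0, 0, 0],
    [0, 0, 0],
    [0, 0, 0]
  ],
  "yaw": [0, 0, 0, 0, 0, 0, 0, 0]
}}

```text
clock: 22.3
ee_pos: [0.469, -0.0467, 0.1235]
tool_rot: [-0.089, 0.996, 0.0, 0.0]
wrist_force: [-0.1, 0.4, -0.6]
grip_width: 0.001
gripper_force: 0.0
```

Run:
```python
from h import *
ang()
im,d=arm.camera("side"); p,uv=pts("side",d); g=im[uv[:,1],uv[:,0]].astype(int)
r=(abs(p[:,0]-.48)<.07)&(abs(p[:,1]+.05)<.05)&(p[:,2]>.045)&(g[:,0]>g[:,1]+40)&(g[:,0]>g[:,2]+40); q=p[r]
print(r.sum(),q.mean(0).round(4))
```

```text
t 22.3 p [ 0.469  -0.0467  0.1235] q [-0.0891  0.996   0.      0.    ] yaw x-axis [[-0.984, -0.177, 0.0], [-0.177, 0.984, 0.0], [-0.0, 0.0, -1.0]] w 0.0005560313318108816 gf 0.0 F [-0.1  0.4 -0.6]
j [ 0.32   0.114 -0.56  -0.    -0.897 -1.712]
radius 0.1181 angle 31.36 to upright: tx -10.09 tz -5.85 lat -0.0011 torque [-0.04 -0.01  0.03]
54 [ 0.4528 -0.0464  0.0688]
```

It slipped again, and at a higher force. In the earlier pictures the fingertips looked level with the grip rather than 19 mm below it. I'll measure where the fingertips really are.

Run:
```python
from h import *
s=st()
im,d=arm.camera("side"); p,uv=pts("side",d)
M=R.from_quat(s["tool_rot"]).as_matrix(); L=(p-s["ee_pos"])@M*1000   # tool frame mm
m=(abs(L[:,0])<30)&(abs(L[:,1])<45)&(L[:,2]<40)&(L[:,2]>-60)
g=im[uv[:,1],uv[:,0]]
for z in range(-60,36,6):
    k=m&(abs(L[:,2]-z-3)<3)
    if k.sum()>3: print(z,z+6,k.sum(),"x",np.percentile(L[k,0],[5,50,95]).round(1),"y",np.percentile(L[k,1],[5,50,95]).round(1),"rgb",np.median(g[k],0))
u0,v0=uv[m].min(0),0
cv2.imwrite("pics/side6.png",cv2.resize(im[130:250,290:430,::-1],(700,600),interpolation=cv2.INTER_CUBIC))
i=arm.camera_info("side");P=np.linalg.inv(np.array(i["pose"]))
for n,w in (("tcp",[0,0,0]),("tip",[0,0,.017]),("grasp",[0,0,-.002])):
    c=P[:3,:3]@(M@np.array(w)+s["ee_pos"])+P[:3,3]; u=cv2.projectPoints(c[None],np.zeros(3),np.zeros(3),np.array(i["K"]),np.array(i["dist"]))[0][0,0]; print(n,((u-[290,130])*5).round(0))
```

```text
t 22.35 p [ 0.469  -0.0467  0.1235] q [-0.0891  0.996   0.      0.    ] yaw x-axis [[-0.984, -0.178, 0.0], [-0.178, 0.984, 0.0], [-0.0, 0.0, -1.0]] w 0.0074268851360405055 gf 0.0 F [ 0.6 -1.  -0.7]
j [ 0.32   0.114 -0.56  -0.    -0.897 -1.712]
-60 -54 36 x [-12.8 -11.4  -9.1] y [-18.    2.1  21. ] rgb [140.5 136.5 126.5]
-54 -48 49 x [-12.2  -9.8  -1.8] y [-16.8   1.1  21.7] rgb [155. 151. 139.]
-48 -42 42 x [-12.3 -10.3   1.4] y [-14.4   3.3  21.1] rgb [158.5 153.5 142. ]
-42 -36 41 x [-12.1 -10.3  -7.4] y [-15.7   5.7  19.5] rgb [162. 158. 146.]
-36 -30 34 x [-11.6 -10.   -1.4] y [-14.1   2.6  18.7] rgb [167.5 162.5 149.5]
-30 -24 38 x [-12.1  -9.4  -2.2] y [-11.8   2.1  17.3] rgb [161.5 158.  146. ]
-24 -18 36 x [-12.6  -9.5   4.9] y [-12.1   5.3  17.2] rgb [166.  162.5 150.5]
-18 -12 35 x [-11.7  -9.4   3.3] y [-13.9   3.4  17.3] rgb [171. 167. 157.]
-12 -6 22 x [-12.1  -9.7  -6.6] y [-11.8   2.2  16.5] rgb [170.  165.5 153.5]
tcp [318. 264.]
tip [316. 295.]
grasp [318. 261.]
```

View pics/side6.png

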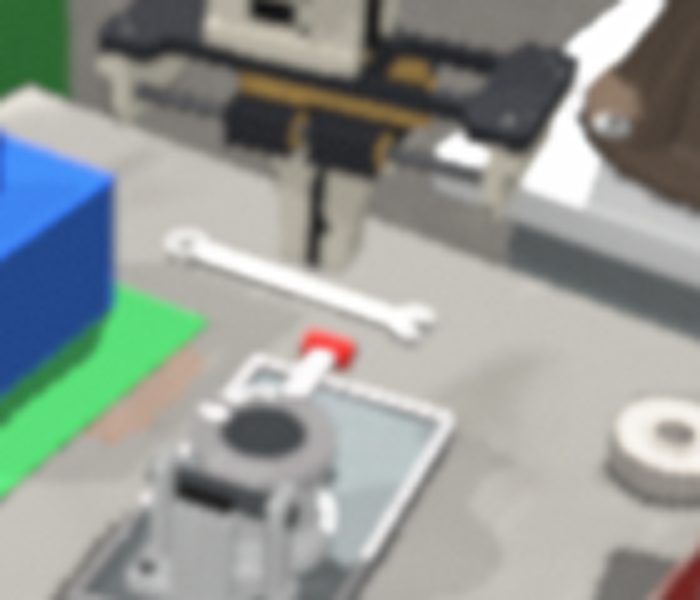

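The measurement shows the fingertips really end about 8 mm behind the reported TCP, not 17 mm ahead of it. The tip is seen at (318,265), while the stated geometry projects to (316,295). Both slips were edge grasps, so I need to go about 24 mm deeper, to TCP z ≈ 0.040.

{"fn": "send_rows", "kwargs": {
  "translation": [
    [0.4, 0, 0],
    [0.7, 0, 0],
    [0.5, 0, 0],
    [0.2, 0, 0],
    [0, 0, 0],
    [0, 0, 0],
    [0, 0, 0],
    [0, 0, 0.5]
  ],
  "yaw": [0, 0, 0, 0, 0, 0, 0, 0],
  "fingers": 0.55
}}

```text
clock: 23.2
ee_pos: [0.4519, -0.0498, 0.1188]
tool_rot: [-0.089, 0.996, 0.0, 0.001]
wrist_force: [0.6, -0.4, 0.0]
grip_width: 0.543
gripper_force: 0.0
```

{"fn": "send_rows", "kwargs": {
  "translation": [
    [0, 0, 1],
    [0, 0, 1.3],
    [0, 0, 1.3],
    [0, 0, 1.2],
    [0, 0, 0.9],
    [0, 0, 0.3],
    [0, 0, 0],
    [0, 0, 0]
  ],
  "yaw": [0, 0, 0, 0, 0, 0, 0, 0]
}}

```text
clock: 24.0
ee_pos: [0.4515, -0.0499, 0.0587]
tool_rot: [-0.089, 0.996, -0.0, 0.0]
wrist_force: [-0.1, 0.1, -0.2]
grip_width: 0.548
gripper_force: 0.0
```

Run:
```python
from h import *
ang(); s=arm.state()
im,d=arm.camera("side"); p,uv=pts("side",d); g=im[uv[:,1],uv[:,0]].astype(int)
M=R.from_quat(s["tool_rot"]).as_matrix(); L=(p-s["ee_pos"])@M*1000
r=(g[:,0]>g[:,1]+40)&(g[:,0]>g[:,2]+40)&(abs(L[:,0])<30)&(abs(L[:,1])<25)&(abs(L[:,2])<30)
print("red in tool mm",r.sum(),np.percentile(L[r],[3,50,97],axis=0).round(1).tolist())
for y0,y1 in((-50,-15),(15,50)):
  for z in range(-40,24,6):
    k=(abs(L[:,0])<16)&(L[:,1]>y0)&(L[:,1]<y1)&(abs(L[:,2]-z-3)<3)
    if k.sum()>2: print(z,k.sum(),"x",np.percentile(L[k,0],[10,50]).round(1),"y",np.percentile(L[k,1],[5,95]).round(1))
```

```text
t 24.0 p [ 0.4515 -0.0499  0.0587] q [-8.91e-02  9.96e-01 -0.00e+00  2.00e-04] yaw x-axis [[-0.984, -0.178, 0.0], [-0.178, 0.984, 0.0], [-0.0, -0.0, -1.0]] w 0.5484830529033623 gf 0.0 F [-0.1  0.1 -0.2]
j [ 0.326  0.177 -0.674  0.    -0.72  -1.718]
radius 0.1187 angle -1.61 to upright: tx -11.86 tz -12.33 lat -0.0011 torque [-0.04 -0.06  0.03]
red in tool mm 57 [[-8.3, -9.6, -13.7], [-2.3, 3.8, -10.8], [5.9, 12.7, -1.6]]
-40 21 x [-11.4  -9.7] y [-38.7 -22.8]
-34 21 x [-11.8  -8.9] y [-37.6 -22.3]
-28 21 x [-11.1  -8.4] y [-38.  -22.8]
-22 17 x [-12.1 -10.1] y [-38.2 -23.3]
-16 18 x [-11.4 -10.2] y [-37.4 -22.9]
-10 7 x [-9.9 -7.4] y [-34.7 -23.1]
-40 18 x [-11.8 -10.5] y [26.9 43.5]
-34 16 x [-11.3 -10. ] y [26.9 41.4]
-28 19 x [-11.4 -10. ] y [25.8 41.2]
-22 20 x [-11.7  -9.3] y [26.  40.9]
-16 14 x [-13.  -10.7] y [26.6 40.9]
-10 5 x [-10.2  -9.3] y [27.4 39.3]
```

{"fn": "send_rows", "kwargs": {
  "translation": [
    [0, 0, 0.6],
    [0, 0, 0.7],
    [0, 0, 0.4],
    [0, 0, 0.2],
    [0, 0, 0],
    [0, 0, 0],
    [0, 0, 0],
    [0, 0, 0]
  ],
  "yaw": [0, 0, 0, 0, 0, 0, 0, 0]
}}

```text
clock: 24.85
ee_pos: [0.4514, -0.0499, 0.0396]
tool_rot: [-0.089, 0.996, 0.0, 0.0]
wrist_force: [-0.6, 0.4, 0.1]
grip_width: 0.556
gripper_force: 0.0
```

{"fn": "send_rows", "kwargs": {
  "translation": [
    [0, 0, 0],
    [0, 0, 0],
    [0, 0, 0],
    [0, 0, 0],
    [0, 0, 0],
    [0, 0, 0],
    [0, 0, 0],
    [0, 0, 0]
  ],
  "yaw": [0, 0, 0, 0, 0, 0, 0, 0],
  "fingers": 0,
  "squeeze": 30
}}

```text
clock: 25.65
ee_pos: [0.4513, -0.0499, 0.0395]
tool_rot: [-0.089, 0.996, -0.0, -0.0]
wrist_force: [-0.7, -0.6, 1.2]
grip_width: 0.268
gripper_force: 30.0
```

```bash
python3 -c "from h import *; ang()"
```

```text
t 25.65 p [ 0.4513 -0.0499  0.0395] q [-0.0891  0.996  -0.     -0.    ] yaw x-axis [[-0.984, -0.178, -0.0], [-0.178, 0.984, -0.0], [0.0, -0.0, -1.0]] w 0.26810307300844544 gf 29.99996691942215 F [-0.7 -0.6  1.2]
j [ 0.326  0.208 -0.695  0.    -0.668 -1.718]
radius 0.121 angle -10.73 to upright: tx -11.89 tz -14.25 lat -0.0011 torque [-0.    0.05 -0.07]
```

{"fn": "send_rows", "kwargs": {
  "translation": [
    [-0.01, 0, -0.42],
    [-0.06, 0, -0.83],
    [-0.15, 0, -1.04],
    [-0.25, 0, -1.02],
    [-0.33, 0, -0.99],
    [-0.33, 0, -0.77],
    [-0.28, 0, -0.56],
    [-0.2, 0, -0.37]
  ],
  "yaw": [0, 0, 0, 0, 0, 0, 0, 0]
}}

```text
clock: 26.45
ee_pos: [0.4671, -0.0471, 0.0998]
tool_rot: [-0.089, 0.996, 0.0, -0.0]
wrist_force: [0.8, -0.9, -4.2]
grip_width: 0.272
gripper_force: 30.0
```

{"fn": "send_rows", "kwargs": {
  "translation": [
    [0, 0, 0],
    [0, 0, 0],
    [0, 0, 0],
    [0, 0, 0],
    [0, 0, 0],
    [0, 0, 0],
    [0, 0, 0],
    [0, 0, 0]
  ],
  "yaw": [0, 0, 0, 0, 0, 0, 0, 0]
}}

```text
clock: 27.25
ee_pos: [0.4669, -0.0471, 0.0994]
tool_rot: [-0.089, 0.996, -0.0, -0.0]
wrist_force: [-2.1, -0.5, -1.6]
grip_width: 0.27
gripper_force: 30.0
```

```bash
sed -i 's/-.002\*M\[:,2\]-H/-.0245*M[:,2]-H/' h.py; python3 -c "from h import *; ang()"
```

```text
t 27.25 p [ 0.4669 -0.0471  0.0994] q [-8.91e-02  9.96e-01 -0.00e+00 -2.00e-04] yaw x-axis [[-0.984, -0.177, -0.0], [-0.177, 0.984, -0.0], [0.0, -0.0, -1.0]] w 0.2704910016897089 gf 29.999088943004608 F [-2.1 -0.5 -1.6]
j [ 0.32   0.141 -0.594 -0.    -0.835 -1.713]
radius 0.1192 angle 30.16 to upright: tx -10.31 tz -6.01 lat -0.0011 torque [-0.38  0.74  0.04]
```

{"fn": "send_rows", "kwargs": {
  "translation": [
    [-0.33, 0, -0.54],
    [-0.48, 0, -0.69],
    [-0.67, 0, -0.81],
    [-0.73, 0, -0.75],
    [-0.63, 0, -0.55],
    [-0.67, 0, -0.5],
    [-0.52, 0, -0.35],
    [-0.36, 0, -0.22]
  ],
  "yaw": [0, 0, 0, 0, 0, 0, 0, 0]
}}

```text
clock: 28.05
ee_pos: [0.5107, -0.0394, 0.1439]
tool_rot: [-0.089, 0.996, -0.0, -0.0]
wrist_force: [-1.7, -3.7, -2.0]
grip_width: 0.267
gripper_force: 30.0
```

{"fn": "send_rows", "kwargs": {
  "translation": [
    [0, 0, 0],
    [0, 0, 0],
    [0, 0, 0],
    [0, 0, 0],
    [0, 0, 0],
    [0, 0, 0],
    [0, 0, 0],
    [0, 0, 0]
  ],
  "yaw": [0, 0, 0, 0, 0, 0, 0, 0]
}}

```text
clock: 28.85
ee_pos: [0.5103, -0.0394, 0.1436]
tool_rot: [-0.089, 0.996, -0.0, -0.0]
wrist_force: [-1.7, -4.8, 0.6]
grip_width: 0.274
gripper_force: 30.0
```

```bash
python3 -c "from h import *; ang()"
```

```text
t 28.85 p [ 0.5103 -0.0394  0.1436] q [-8.91e-02  9.96e-01 -1.00e-04 -0.00e+00] yaw x-axis [[-0.984, -0.178, -0.0], [-0.178, 0.984, -0.0], [0.0, -0.0, -1.0]] w 0.27357226308998744 gf 29.998555183410645 F [-1.7 -4.8  0.6]
j [ 0.307  0.158 -0.452  0.    -0.961 -1.7  ]
radius 0.1196 angle 60.48 to upright: tx -5.9 tz -1.59 lat -0.0012 torque [-1.79  0.67 -0.03]
```

{"fn": "send_rows", "kwargs": {
  "translation": [
    [-0.37, -0.02, -0.2],
    [-0.75, -0.02, -0.37],
    [-0.78, -0.02, -0.31],
    [-0.8, -0.02, -0.26],
    [-0.61, -0.02, -0.16],
    [-0.62, -0.02, -0.13],
    [-0.41, -0.02, -0.06],
    [-0.42, 0, -0.05]
  ],
  "yaw": [0, 0, 0, 0, 0, 0, 0, 0]
}}

```text
clock: 29.65
ee_pos: [0.5584, -0.0311, 0.1592]
tool_rot: [-0.089, 0.996, 0.001, 0.001]
wrist_force: [-3.7, 5.8, 3.3]
grip_width: 0.265
gripper_force: 30.0
```

{"fn": "send_rows", "kwargs": {
  "translation": [
    [0, 0, 0],
    [0, 0, 0],
    [0, 0, 0],
    [0, 0, 0],
    [0, 0, 0],
    [0, 0, 0],
    [0, 0, 0],
    [0, 0, 0]
  ],
  "yaw": [0, 0, 0, 0, 0, 0, 0, 0]
}}

```text
clock: 30.45
ee_pos: [0.5583, -0.0311, 0.1591]
tool_rot: [-0.089, 0.996, 0.001, 0.001]
wrist_force: [-2.5, 4.2, 2.6]
grip_width: 0.268
gripper_force: 30.0
```

Run:
```python
from h import *
ang()
im,d=arm.camera("side"); cv2.imwrite("pics/side7.png",cv2.resize(im[120:260,290:430,::-1],(600,600),interpolation=cv2.INTER_CUBIC))
p,uv=pts("side",d); Lb=(p-H); x=Lb@ux*1000; y=Lb@np.cross([0,0,1],ux)*1000; z=Lb[:,2]*1000; g=im[uv[:,1],uv[:,0]].astype(int)
r=(g[:,0]>g[:,1]+40)&(g[:,0]>g[:,2]+40)&(abs(x)<60)&(abs(y)<25)&(z>60); print("red",r.sum(),x[r].mean().round(1),y[r].mean().round(1),z[r].mean().round(1))
# visible front face of the disc / neck : x vs z
for lo in range(15,110,10):
    k=(abs(x)<45)&(abs(y)<(25 if lo<70 else 5))&(z>=lo)&(z<lo+10)
    if k.sum()>3: print(lo,k.sum(),np.percentile(x[k],[10,50,90]).round(1))
```

```text
t 30.45 p [ 0.5583 -0.0311  0.1591] q [-8.93e-02  9.96e-01  6.00e-04  7.00e-04] yaw x-axis [[-0.984, -0.178, 0.001], [-0.178, 0.984, 0.001], [-0.001, 0.001, -1.0]] w 0.26803082721832067 gf 29.999296367168427 F [-2.5  4.2  2.6]
j [ 2.940e-01  2.180e-01 -3.340e-01 -1.000e-03 -1.017e+00 -1.685e+00]
radius 0.1201 angle 85.09 to upright: tx -1.03 tz -0.04 lat -0.0015 torque [ 1.71  1.16 -0.02]
red 85 -8.9 -2.8 122.5
15 86 [-0.9  0.7 17.6]
25 88 [-1.6 -0.6  0.8]
35 90 [-2.9 -1.4 -0. ]
45 84 [-3.8 -2.6 -1.2]
55 93 [-5.  -3.9 -2.3]
65 93 [-9.4 -5.3 -3.8]
75 19 [-8.1 -6.5 -4.9]
85 18 [-8.9 -7.5 -6.3]
95 23 [-10.4  -8.3  -7.1]
105 15 [-12.  -10.4  -8.5]
```

View pics/side7.png

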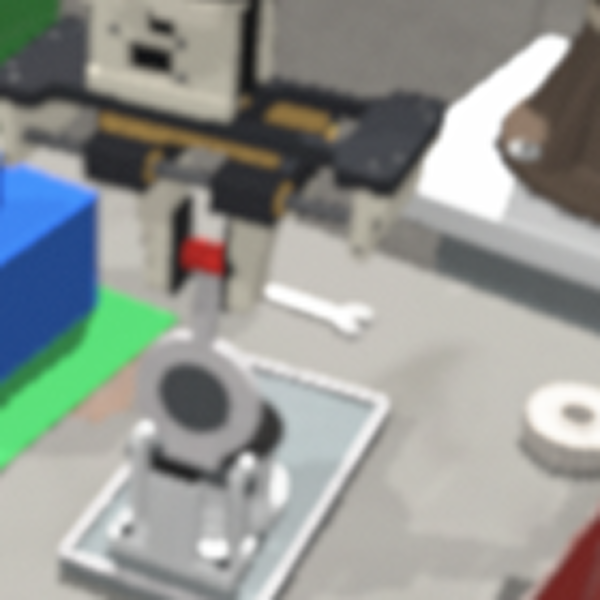

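The flap is near upright, with the red grip at (205,257) held between the pads and the disc at (195,395). The face slope gives about 83.7°, so it needs about 1.25 cm more.

{"fn": "send_rows", "kwargs": {
  "translation": [
    [-0.2, 0.05, -0.03],
    [-0.25, 0, -0.02],
    [-0.25, 0, -0.02],
    [-0.2, 0, -0.01],
    [-0.15, 0, 0],
    [-0.1, 0, 0],
    [-0.05, 0, 0],
    [0, 0, 0]
  ],
  "yaw": [0, 0, 0, 0, 0, 0, 0, 0]
}}

```text
clock: 31.3
ee_pos: [0.5696, -0.0291, 0.1598]
tool_rot: [-0.089, 0.996, 0.0, 0.0]
wrist_force: [-2.4, 4.3, 1.4]
grip_width: 0.267
gripper_force: 30.0
```

```bash
cat > slope.py <<'E'
from h import *
ang(); A=[]
for c in ["side"]*3:
    im,d=arm.camera(c); p,uv=pts(c,d); Lb=p-H; x=Lb@ux*1000; y=Lb@np.cross([0,0,1],ux)*1000; z=Lb[:,2]*1000
    k=(abs(x)<20)&(abs(y)<28)&(z>22)&(z<68)
    for _ in range(5):
        B=np.c_[z[k],y[k],np.ones(k.sum())]; f=np.linalg.lstsq(B,x[k],rcond=None)[0]; res=abs(x-np.c_[z,y,np.ones(len(z))]@f)
        k=(abs(y)<28)&(z>22)&(z<68)&(res<2.5)
    A.append((90+np.degrees(np.arctan(f[0])))); print("flap angle",A[-1].round(2),"yaw tilt deg",np.degrees(np.arctan(f[1])).round(2),"face x at z=0",f[2].round(2),k.sum())
E
python3 slope.py
```

```text
t 31.3 p [ 0.5696 -0.0291  0.1598] q [-8.91e-02  9.96e-01  3.00e-04  2.00e-04] yaw x-axis [[-0.984, -0.178, 0.0], [-0.178, 0.984, 0.001], [-0.0, 0.001, -1.0]] w 0.26725903319724115 gf 29.998827874660492 F [-2.4  4.3  1.4]
j [ 2.920e-01  2.360e-01 -3.090e-01 -1.000e-03 -1.026e+00 -1.684e+00]
radius 0.1203 angle 90.59 to upright: tx 0.12 tz 0.03 lat -0.0016 torque [ 1.61  1.28 -0.06]
flap angle 88.76 yaw tilt deg 0.23 face x at z=0 3.23 415
flap angle 88.77 yaw tilt deg -0.07 face x at z=0 3.07 418
flap angle 89.46 yaw tilt deg 0.11 face x at z=0 2.49 408
```

{"fn": "send_rows", "kwargs": {
  "translation": [
    [-0.05, 0.05, 0],
    [0, 0, 0],
    [0, 0, 0],
    [0, 0, 0],
    [0, 0, 0],
    [0, 0, 0],
    [0, 0, 0],
    [0, 0, 0]
  ],
  "yaw": [0, 0, 0, 0, 0, 0, 0, 0]
}}

```text
clock: 32.25
ee_pos: [0.5696, -0.0291, 0.1598]
tool_rot: [-0.089, 0.996, -0.0, 0.0]
wrist_force: [-2.8, 1.1, 2.4]
grip_width: 0.27
gripper_force: 30.0
```

```bash
python3 slope.py
```

```text
t 32.25 p [ 0.5696 -0.0291  0.1598] q [-0.0891  0.996  -0.      0.    ] yaw x-axis [[-0.984, -0.177, 0.0], [-0.177, 0.984, -0.0], [-0.0, -0.0, -1.0]] w 0.2696235313465693 gf 29.998999536037445 F [-2.8  1.1  2.4]
j [ 0.292  0.236 -0.309  0.    -1.026 -1.685]
radius 0.1203 angle 90.58 to upright: tx 0.12 tz 0.03 lat -0.0015 torque [ 0.6   0.95 -0.06]
flap angle 89.01 yaw tilt deg 0.35 face x at z=0 3.0 408
flap angle 89.2 yaw tilt deg 0.02 face x at z=0 2.92 406
flap angle 88.76 yaw tilt deg 0.19 face x at z=0 3.21 415
```

```bash
python3 -c "from cell import arm; print(arm.hand_in())"
```

```text
the job is handed in; nothing more can be done
None
```

The hood is upright in the middle of the mat, and I handed in with the flap still gripped upright (about 89–90°); twice on the way it slipped from the gripper and fell shut onto its seat, and I regrasped it.

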